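Mount the thread stand: drop in its rod and counter-hold the hidden bolt

ROBOT

A 6-joint arm with a two-finger parallel gripper is mounted at the origin on the work surface. World frame = base frame: x ahead of the robot, y to its left, z up, the work surface at z = 0. Lengths are in m, angles in degrees, forces in N, time in s.
With the tool pointing down it reaches from about 0.3 to 0.75 m from the base axis. Payload 8.5 kg.
Tool frame: the origin (TCP) lies midway between the tips of the shut fingers; the grasp point (between the pads) lies 19 mm behind it; z points along the fingers, y is the direction in which the jaws open and shut (so a half turn about z gives the same grasp; the last joint's range is limited). The gripper opens to 85 mm and grips with 20 to 120 N. Pads are 22 mm wide; open, the fingers measure 114 mm over their backs; the gripper's body (76 mm by 85 mm) begins 54 mm behind the grasp point. The pads swing forward as they close: fully open they stand 13 mm farther back than shut.
Start: joints at [60.258, 21.807, 74.336, -0, 83.858, -12.336], TCP at [0.165, 0.525, 0.231] pointing down, gripper open.
Joint ranges: [-178.18, 178.18], [-50.72, 133.34], [12.68, 142.11], [-81.47, 261.47], [9.98, 163.14], [-165.26, 165.26]. Speed limits (degrees/s): [136.94, 136.94, 180, 180, 180, 180].

INTERFACE

Orientations are given as a 3x3 rotation matrix whose columns are the frame's x, y, z axes.
In Python, from rig import env, viewer, ticket gives the robot as it stands. The module is installed in compiled form; this text tells all that it offers.
- The arm moves only by the shell command python3 -m pendant 'ROWS' [FORCE]. ROWS is JSON, a list of rows, each a list of 3 entries, a list of its own where there are three numbers: the shift along the world's x, y, z in mm, then the turn about the world's z in rad, then the opening, from -1 (shut) to 1 (fully open). A call has 1 to 12 rows; each row shifts and turns the pose as measured when the row begins; what a row does not reach is not made up. A row lasts 1/8 s, in which the tool goes at most 62.5 mm and 10.7 degrees, less where a joint would pass 70% of its speed; a pose out of reach is approached as far as the arm can. A call with a gripper value outside its range is refused whole. The fingers move at their own pace and stop on an object; FORCE is the grip in N (left out, the last holds). Time passes only in rows, so rows that do not move let the fingers close. It gives the time, the measured TCP pose, the force and the opening at its end, in the units of the state.
- env.observe(): the state, without advancing time (a new reading comes with each control period).
- viewer.get_image(name): name is "scene" or "top" or "wrist"; returns (picture, depth): 400x640x3 uint8, red, green, blue; 400x640 float32, m along the optical axis (not along the pixel's ray), 0 where there is no reading.
- viewer.camera_params(name): a dict with "fx", "fy", "cx", "cy" (pixels), "rvec" (rotation vector, rad) and "tvec" (3), from world to camera coordinates, as OpenCV has them; the wrist camera has in their place "T_tool_cam" (4x4, takes a point from camera to tool coordinates, whose origin is the TCP and whose axes are the flange's). Camera axes: x right, y down, z forward; pixel columns grow to the right and rows downward; lengths in m; the calibration is good to about 2 mm. A picture is of the moment at which its call begins: read the wrist's pose just before it. camera_params takes no time and is no camera call.
- ticket.close_job(): hands the job in, once; it reports no verdict.
The state is a dict: "time_s": time; "q": joint angles; "qvel": joint speeds; "joint_efforts": joint torques, N m; "position": TCP position; "tool_rot": TCP orientation; "ft_force": force on the tool from outside, world axes, zero at the start; "wrist_torque": the same for the moment, N m; "grip_width": finger opening in m.
Only numpy, scipy, OpenCV 4.12 (cv2) and the standard library are available. Lean on these libraries where they do the work, as an engineer would, in place of code of your own. Each camera call takes 0.05 s, during which the arm holds its last target. There are 200 camera calls.

TASK

Take the longer of the two wooden rods out of the rest block, drop it end-down and fully home into the steel socket on the thread-stand foot, and let go of it. Then reach down into the narrow gap behind the stand's bracket, grip the hexagonal bolt head there and hold it from turning while the nut runner in front runs the nut up tight, which takes about ten to twelve seconds; finish still holding the bolt head, with the nut tight and the bolt at rest, and leave everything else on the table where it is.

Things in the scene. Friction and masses are not known exactly. Their poses are not given: they have to be found in the camera images.
- rod_mid (a point): the long wooden rod: 14 mm thick, 170 mm long, about 50 g, loose, standing upright in one of the rest block's two holes, either one; this point is its centre, half-way up (85 mm from either end), z along the rod
- rod_tip (a point): the centre of the lower end of the long rod, 85 mm below its centre; the end has a small chamfer
- rest: wooden rest block, fixed: 70 mm (x) by 160 mm (y), 45 mm tall, with two 17 mm holes, 30 mm deep, in its top at y = +45 and -45 mm, one rod in each (long and short may be either way round); the long rod sticks up 140 mm above it, the short one 90 mm; yaw within 0.35 rad; origin under its centre
- stand: thread-stand foot, fixed, yaw within 0.3 rad: dark steel base plate 8 mm thick (x -39 to +51, y -115 to +185 mm) with bracket, rear board, socket block (at y +140) and, in front of the bracket, a grey nut runner (x -48 to -196 mm, 44 mm across, top 94 mm high). Origin on the table right below the bolt head; x across the gap away from the runner, y along the gap to the socket, z up
- gap (a point): middle of the narrow gap, 72 mm above the table, axes as the stand's. The gap is 48 mm wide (x), 150 mm long (y), open above and at both ends: on its -x side the upright steel bracket, 6 mm thick, top 100 mm above the table; on its +x side a wooden board, 18 mm thick, top 90 mm above the table
- socket_mouth (a point): centre of the socket's mouth, in the top of a 44 mm square steel block, 80 mm above the table: round hole 17 mm wide, chamfered 3 mm, 50 mm deep (floor 30 mm above the table); axes as the stand's
- bolt_head: steel hexagonal bolt head in the middle of the gap: 24 mm across flats, 27.7 mm across corners, 12 mm thick, 18 mm clear of bracket and board, centre (its origin) 72 mm above the table; x along the bolt, z square to a pair of flats. Unheld it turns about +x with the nut, 0.15 rad/s. Fingers closing along the gap square it up, whatever its angle; holding takes up to 0.15 N m
- nut_run (a joint): how far the nut has run up the bolt, rad: 0.1 to 0.3 at the start, 1.0 when tight (hard stop). Stays as it is while the bolt turns along with the nut; with the head held it grows by about 0.1 rad/s (7 to 10 s of holding); turning the head by hand shifts it too
- stub_mid (a point): the short wooden rod, same 14 mm thickness but 120 mm long, standing in the other hole of the rest block; its centre, half-way up. Leave alone
- cone_a: white thread cone, 105 mm tall, 60 mm across its foot, loose; origin under its centre. Leave alone
- cone_b: green thread cone, 105 mm tall, 60 mm across its foot, loose; origin under its centre. Leave alone
- jar: small jar with red cap, 36 mm across, 45 mm tall, loose; origin under its centre. Leave alone
- tin: flat round metal bobbin tin, 64 mm across, 22 mm tall, loose; origin under its centre. Leave alone
- driver: screwdriver, 180 mm long, lying along its x axis; leave alone
- scissors: scissors lying flat, about 225 mm long along their x axis, 14 mm high; leave alone

How it is judged (in metres and radians):
On the way, in this order (a step that is already met when the one before it is completed fails the run):
1. the long rod stands fully home in the socket (z of rod_tip in the frame of socket_mouth below -0.043 m and horizontal distance between rod_tip and socket_mouth below 0.008 m and angle between rod_mid's own z axis and vertical below 0.12 rad), for 0.2 s.
2. the bolt head is gripped while the nut is still loose (contact force between the fingers and bolt_head above 5 N and distance between the grasp point and bolt_head below 0.025 m and value of joint nut_run below 0.9 rad), for 0.2 s.
3. the nut has run up tight with the bolt head held (contact force between the fingers and bolt_head above 5 N and distance between the grasp point and bolt_head below 0.025 m and value of joint nut_run above 0.95 rad), for 0.2 s.
At the end, for the whole second after the job is handed in: long rod in the socket (lower end over 43 mm below the mouth, within 8 mm of its axis, tilt under 0.12 rad); nut_run above 0.95; bolt head still gripped (over 5 N, grasp point within 25 mm of its centre) and turning slower than 0.06 rad/s (all of step 1 and all of step 3 and angular speed of bolt_head below 0.06 rad/s); the arm keeps its last pose, push and grip.
It fails at once if a bystander is moved by more than 30 mm (distance of any of stub_mid, cone_a, cone_b, jar, tin, driver, scissors from where it was at the start of the episode above 0.03 m).
It also fails if it takes over 64 s, if anything falls off the work surface, if the arm or the gripper's body presses on something with over 40 N, if the wrist force passes 120 N, or if a joint passes its speed limit or range.

## Working session

There is one attempt and no reset: what is moved stays moved. The work goes in short steps, Python scripts to look and compute and a shell command to move; the robot and the scene stay as the last step left them, time stands still between calls to the robot, and variables do not carry over. Pictures are saved under pics/ and viewed, about 8 in all and at most 12, crops included, and the job is handed in when it is done.

```bash
mkdir -p pics; cat > h.py <<'E'
import numpy as np, cv2
from rig import env, viewer, ticket
def snap(name):
    s=env.observe(); im,d=viewer.get_image(name); p=viewer.camera_params(name)
    if 'rvec' in p:
        R=cv2.Rodrigues(np.array(p['rvec'],float))[0]; t=np.array(p['tvec'],float).ravel()
        Rw=R.T; o=-R.T@t
    else:
        T=np.array(p['T_tool_cam']); Rt=np.array(s['tool_rot']); 
        Rw=Rt@T[:3,:3]; o=Rt@T[:3,3]+np.array(s['position'])
    return im,d,p,Rw,o
def cloud(d,p,Rw,o):
    v,u=np.mgrid[:d.shape[0],:d.shape[1]]
    c=np.stack([(u-p['cx'])/p['fx']*d,(v-p['cy'])/p['fy']*d,d],-1)
    return c@Rw.T+o
def ray(u,v,z,p,Rw,o):
    r=Rw@np.array([(u-p['cx'])/p['fx'],(v-p['cy'])/p['fy'],1]); return o+r*(z-o[2])/r[2]
def save(im,f): cv2.imwrite('pics/'+f,im[...,::-1])
E
python3 - <<'E'
from h import *
for n in ['top','scene']:
    im,d,p,Rw,o=snap(n); save(im,n+'1.png'); np.savez(n+'1.npz',im=im,d=d,Rw=Rw,o=o,P=cloud(d,p,Rw,o)); print(n,o,p['fx'])
s=env.observe(); print(s['position'],s['tool_rot'],s['grip_width'],s['time_s'])
E
```

```text
top [ 0.49310619 -0.04970273  1.47236611] 438.52169073743113
scene [1.04910416 0.56174416 1.12084591] 504.2923587248422
[0.16440975 0.52457127 0.23078285] [[-9.54208196e-01  2.99142598e-01 -6.52068295e-04]
 [ 2.99143185e-01  9.54207518e-01 -1.16964240e-03]
 [ 2.72318604e-04 -1.31114415e-03 -9.99999103e-01]] 0.08557921306509468 0.1
```

View pics/top1.png

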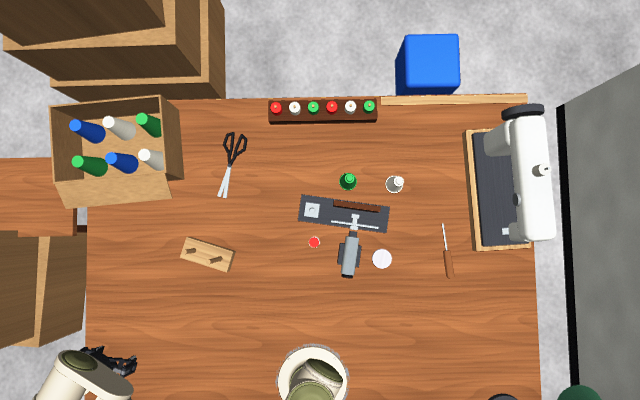

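View pics/scene1.png

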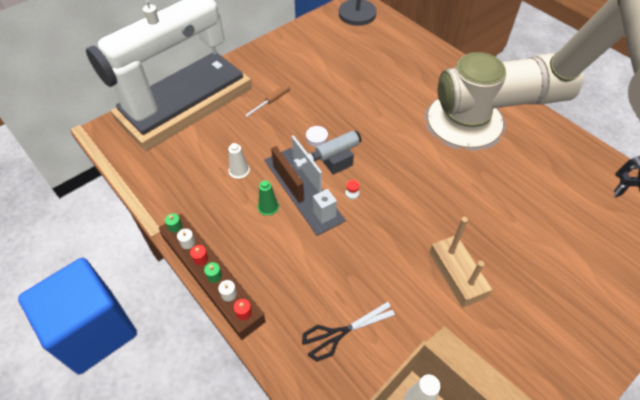

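Top view: rest block at about (207,254), stand at (345,213) with the socket at (312,210). The scene view shows the longer rod at (458,235), the one nearer the robot base. Next, measure with depth.

```bash
python3 - <<'E'
import numpy as np,cv2
for n,box in [('top',None),('scene',None)]:
    D=np.load(n+'1.npz'); P=D['P']; im=D['im'].astype(int)
    def reg(c,r,zlo,zhi):
        m=(np.hypot(P[...,0]-c[0],P[...,1]-c[1])<r)&(P[...,2]>zlo)&(P[...,2]<zhi); return m
    if n=='top':
        print('restpx',P[254,207],'socket',P[210,312],'bracket',P[222,355],'table',P[300,250])
        cr=P[254,207][:2]; cs=P[215,345][:2]
    m=reg(cr,.11,.035,.055); r=cv2.minAreaRect(P[m][:,:2].astype(np.float32)*1000); print(n,'rest',m.sum(),r,np.median(P[m][:,2]))
    for lo,hi in [(.07,.10),(.1,.13),(.13,.2)]:
        m=reg(cr,.11,lo,hi); print(' rods',lo,m.sum(),P[m].mean(0).round(4) if m.sum() else '')
    m=reg(cs,.2,.004,.016); print(' plate',m.sum(),cv2.minAreaRect(P[m][:,:2].astype(np.float32)*1000))
    m=reg(cs,.2,.092,.112); print(' z92-112',m.sum(),cv2.minAreaRect(P[m][:,:2].astype(np.float32)*1000))
    c2=P[210,312][:2] if n=='top' else cS; cS=c2
    m=reg(c2,.035,.07,.09); print(' sockettop',m.sum(),P[m].mean(0),cv2.minAreaRect(P[m][:,:2].astype(np.float32)*1000))
E
```

```text
restpx [0.42118488 0.33112892 0.0428379 ] socket [ 0.55820725 -0.01143194  0.02977088] bracket [ 0.51528682 -0.14845344  0.08067468] table [ 0.26427395  0.20042847 -0.00157345]
top rest 971 ((420.5142517089844, 334.3059387207031), (163.24122619628906, 70.7297592163086), 71.60636138916016) 0.043940273593653156
 rods 0.07 24 [0.4216 0.3289 0.0838]
 rods 0.1 30 [0.425  0.3412 0.1174]
 rods 0.13 52 [0.4137 0.309  0.1616]
 plate 2019 ((543.0245971679688, -125.07917785644531), (387.4716491699219, 387.1055908203125), 0.8807535171508789)
 z92-112 436 ((535.2959594726562, -141.81680297851562), (170.05099487304688, 349.26776123046875), 59.31418228149414)
 sockettop 170 [ 0.55647191 -0.0110655   0.0790402 ] ((556.4982299804688, -10.739057540893555), (43.78289031982422, 43.48725509643555), 81.25920867919922)
scene rest 1696 ((423.8052978515625, 335.8054504394531), (162.73561096191406, 73.68002319335938), 71.77803802490234) 0.044014331312071
 rods 0.07 88 [0.429  0.3416 0.0853]
 rods 0.1 91 [0.428  0.3373 0.1158]
 rods 0.13 147 [0.4181 0.3138 0.1572]
 plate 1745 ((541.7382202148438, -115.81538391113281), (388.9590759277344, 370.90020751953125), 12.486759185791016)
 z92-112 448 ((540.75244140625, -139.94976806640625), (173.37081909179688, 345.3830261230469), 60.66267776489258)
 sockettop 271 [ 0.5612795  -0.00688371  0.0781295 ] ((559.7734985351562, -7.93943977355957), (47.24919128417969, 47.60908889770508), 80.5823974609375)
```

```bash
python3 -m pendant '[[[20,-18,30],0,1],[[36,-34,20],0,1],[[36,-34,20],0,1],[[36,-34,0],0,1],[[36,-34,0],0,1],[[36,-34,0],0,1],[[30,-28,0],0,1],[[0,0,0],0,1]]'
python3 - <<'E'
from h import *
im,d,p,Rw,o=snap('wrist'); P=cloud(d,p,Rw,o); save(im,'w2.png'); np.savez('w2.npz',P=P,im=im,o=o)
s=env.observe(); print(s['position'],s['time_s'],o,Rw[:,2])
D=np.load('top1.npz')
for Q,n in [(P,'wrist'),(D['P'],'top'),(np.load('scene1.npz')['P'],'scene')]:
    for lo,hi in [(.06,.08),(.08,.1),(.1,.12),(.12,.14),(.14,.16),(.16,.178),(.178,.192)]:
        m=(np.hypot(Q[...,0]-.422,Q[...,1]-.335)<.1)&(Q[...,2]>lo)&(Q[...,2]<hi)
        X=Q[m]; a=X[X[:,1]<.33]; b=X[X[:,1]>=.33]
        print(n,lo,len(a),np.median(a,0).round(3) if len(a) else '',len(b),np.median(b,0).round(3) if len(b) else '')
E
```

```text
time_s: 1.1
position: [0.3995, 0.3003, 0.2998]
tool_rot: [[-0.955, 0.297, -0.005], [0.297, 0.955, -0.006], [0.003, -0.007, -1.0]]
ft_force: [-0.5, 0.5, 0.9]
grip_width: 0.0854
[0.39862435 0.30110684 0.29996998] 1.15 [0.32389971 0.32646365 0.44238195] [ 0.29205446 -0.09792872 -0.95137488]
wrist 0.06 29 [0.402 0.296 0.069] 43 [0.431 0.376 0.072]
wrist 0.08 40 [0.402 0.297 0.089] 51 [0.431 0.376 0.091]
wrist 0.1 45 [0.402 0.296 0.111] 60 [0.431 0.376 0.11 ]
wrist 0.12 52 [0.402 0.297 0.13 ] 161 [0.434 0.378 0.134]
wrist 0.14 62 [0.403 0.297 0.15 ] 0 
wrist 0.16 69 [0.402 0.296 0.169] 0 
wrist 0.178 177 [0.407 0.294 0.185] 0 
top 0.06 9 [0.409 0.286 0.07 ] 6 [0.436 0.371 0.072]
top 0.08 7 [0.407 0.285 0.091] 8 [0.436 0.371 0.09 ]
top 0.1 6 [0.409 0.286 0.112] 11 [0.435 0.371 0.111]
top 0.12 9 [0.407 0.286 0.127] 20 [0.434 0.375 0.133]
top 0.14 9 [0.409 0.286 0.154] 0 
top 0.16 7 [0.41  0.285 0.172] 0 
top 0.178 20 [0.406 0.291 0.184] 0 
scene 0.06 28 [0.413 0.296 0.069] 26 [0.443 0.38  0.072]
scene 0.08 28 [0.414 0.296 0.09 ] 32 [0.442 0.381 0.091]
scene 0.1 30 [0.414 0.296 0.112] 28 [0.443 0.381 0.112]
scene 0.12 32 [0.414 0.295 0.13 ] 50 [0.441 0.379 0.132]
scene 0.14 31 [0.414 0.296 0.15 ] 0 
scene 0.16 30 [0.414 0.296 0.169] 0 
scene 0.178 37 [0.411 0.294 0.184] 0
```

View pics/w2.png

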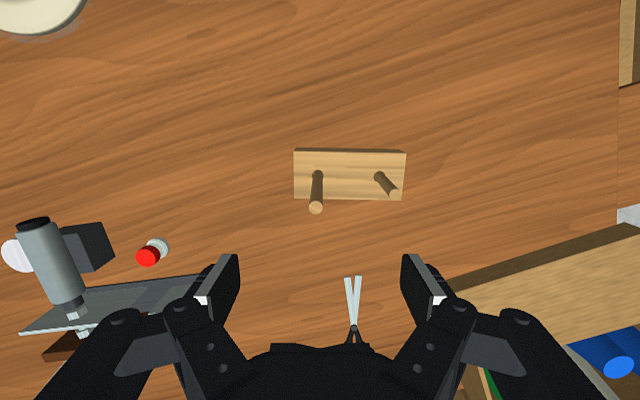

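Long rod at (316,208) in the wrist view is upright, top at (0.407, 0.293, 0.185); the three views agree. Going down around it.

```bash
python3 -m pendant '[[[8,-8,0],0,1],[[0,0,-40],0,1],[[0,0,-40],0,1],[[0,0,-40],0,1],[[0,0,-40],0,1],[[0,0,-16],0,1],[[0,0,0],0,1]]'
python3 - <<'E'
from h import *
s=env.observe(); print(s['position'],s['ft_force'],np.array([.407,.293,.122])-s['position'])
E
```

```text
time_s: 2.02
position: [0.4045, 0.2953, 0.1196]
tool_rot: [[-0.958, 0.287, -0.002], [0.287, 0.958, -0.005], [0.001, -0.005, -1.0]]
ft_force: [0.3, -0.4, 0.1]
grip_width: 0.0854
[0.40448292 0.29525552 0.11961559] [ 0.34690981 -0.43795556  0.13213175] [ 0.00251708 -0.00225552  0.00238441]
```

```bash
python3 -m pendant '[[[2,-2,2],0,1],[[0,0,0],0,-1],[[0,0,0],0,-1],[[0,0,0],0,-1],[[0,0,0],0,-1],[[0,0,0],0,-1],[[0,0,0],0,-1],[[0,0,0],0,-1],[[0,0,0],0,-1]]' 60
```

```text
time_s: 3.15
position: [0.4076, 0.2939, 0.1247]
tool_rot: [[-0.958, 0.286, 0.003], [0.286, 0.958, -0.003], [-0.003, -0.002, -1.0]]
ft_force: [-0.0, -0.4, 0.6]
grip_width: 0.0123
```

```bash
python3 -m pendant '[[[0,0,25],0,-1],[[0,0,40],0,-1],[[0,0,45],0,-1],[[20,-30,10],0.03,-1],[[25,-43,0],0.03,-1],[[25,-43,0],0.03,-1],[[25,-43,0],0.03,-1],[[25,-43,0],0,-1],[[20,-30,0],0,-1],[[0,0,0],0,-1],[[0,0,0],0,-1]]'
python3 - <<'E'
from h import *
im,d,p,Rw,o=snap('wrist'); P=cloud(d,p,Rw,o); save(im,'w3.png'); np.savez('w3.npz',P=P,im=im,o=o,Rw=Rw)
s=env.observe(); print(s['position'],s['time_s'],s['ft_force'],s['grip_width'])
c=np.array([.558,-.01])
m=(np.hypot(P[...,0]-c[0],P[...,1]-c[1])<.04)&(abs(P[...,2]-.08)<.006); X=P[m]; print(m.sum(),np.median(X,0),cv2.minAreaRect((X[:,:2]*1000).astype(np.float32)))
E
```

```text
time_s: 4.53
position: [0.5492, 0.0546, 0.2465]
tool_rot: [[-0.987, 0.163, -0.0], [0.163, 0.987, -0.002], [0.0, -0.002, -1.0]]
ft_force: [-0.5, -0.1, -0.7]
grip_width: 0.0124
[0.54920865 0.05472692 0.24657129] 4.575 [ 0.03651842 -0.28407019 -0.34182583] 0.012272578541448849
1275 [ 0.5570635  -0.00808264  0.07961151] ((558.2073364257812, -8.160905838012695), (44.21745681762695, 44.00486373901367), 80.9990234375)
```

View pics/w3.png

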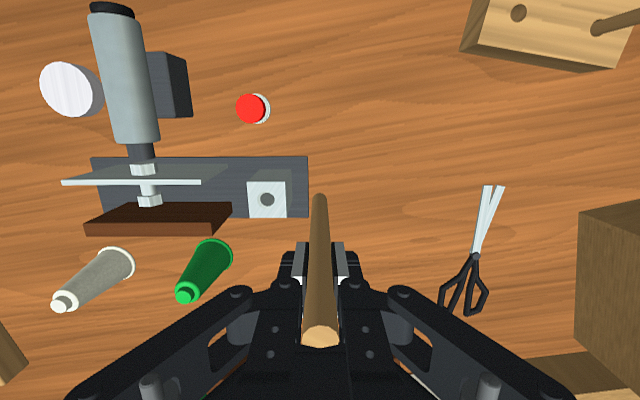

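Wrist view: socket hole at (267,199), rod's lower end at (319,197), straight in the grip. Compute tip and hole with the same camera.

```bash
python3 - <<'E'
from h import *
D=np.load('w3.npz'); im=D['im']; P=D['P']; Rw=D['Rw']; o=D['o']; p=viewer.camera_params('wrist')
g=cv2.cvtColor(im,cv2.COLOR_RGB2GRAY)
m=np.zeros_like(g); m[186:212,254:281]=(g[186:212,254:281]<150)
n,l,st,ce=cv2.connectedComponentsWithStats(m); i=1+np.argmax(st[1:,4]); print(st[i],ce[i],'hole',ray(*ce[i],.08,p,Rw,o))
# rod axis from wrist cloud
for lo,hi in [(.14,.15),(.15,.16),(.16,.17),(.17,.18),(.18,.2),(.2,.22)]:
    k=(np.hypot(P[...,0]-.549,P[...,1]-.0547)<.03)&(P[...,2]>lo)&(P[...,2]<hi); k[:,:290]=0;k[:,350:]=0;k[290:]=0
    X=P[k]; print(lo,len(X),X.mean(0).round(4) if len(X) else '', np.ptp(X[:,1]) if len(X) else '')
k=(np.hypot(P[...,0]-.549,P[...,1]-.0547)<.04)&(P[...,2]>.1)&(P[...,2]<.235); print('zmin',np.sort(P[k][:,2])[:8])
# tip: silhouette bottom
v,u=np.where(k); print('minrow',v.min(),u[v==v.min()].mean())
E
```

```text
[260 193  14  13 148] [266.70945946 198.95945946] hole [ 0.55723083 -0.00768219  0.08      ]
0.14 43 [0.5445 0.0563 0.1451] 0.012874004234447803
0.15 54 [0.5444 0.0563 0.155 ] 0.01272398564944692
0.16 60 [0.5447 0.0564 0.1653] 0.013917776676681926
0.17 66 [0.5447 0.0563 0.1752] 0.013238888347589226
0.18 162 [0.5447 0.0565 0.1906] 0.013727454803215765
0.2 211 [0.5447 0.0566 0.2106] 0.01387980283756498
zmin [0.13725424 0.13749305 0.13775069 0.13777474 0.13801027 0.13831234
 0.13851257 0.13881085]
minrow 193 319.0
```

```bash
python3 -m pendant '[[[4,-30,0],0,-1],[[4,-34,0],0,-1],[[0,0,-20],0,-1],[[0,0,-20],0,-1],[[0,0,-5],0,-1],[[0,0,0],0,-1]]'
```

```text
time_s: 5.32
position: [0.5555, -0.0046, 0.2023]
tool_rot: [[-0.988, 0.154, 0.002], [0.154, 0.988, -0.002], [-0.002, -0.002, -1.0]]
ft_force: [-1.0, 0.2, -0.4]
grip_width: 0.0124
```

```bash
python3 -m pendant '[[[1,-4,0],0,-1],[[0,0,0],0,-1]]'
python3 - <<'E'
from h import *
im,d,p,Rw,o=snap('wrist'); P=cloud(d,p,Rw,o); save(im[100:300,160:480],'w4.png')
s=env.observe();t=s['position']; print(t,s['tool_rot'][0])
g=cv2.cvtColor(im,cv2.COLOR_RGB2GRAY)
for lo,hi in [(.1,.11),(.11,.12),(.12,.13),(.13,.15)]:
    k=(np.hypot(P[...,0]-t[0],P[...,1]-t[1])<.03)&(P[...,2]>lo)&(P[...,2]<hi); X=P[k]; print(lo,len(X),X.mean(0).round(4)+[.0054,-.0009,0] if len(X) else '')
k=(np.hypot(P[...,0]-.558,P[...,1]+.008)<.035)&(abs(P[...,2]-.08)<.004);print(cv2.minAreaRect((P[k][:,:2]*1000).astype(np.float32)))
E
```

```text
time_s: 5.58
position: [0.557, -0.0084, 0.2037]
tool_rot: [[-0.988, 0.153, 0.004], [0.153, 0.988, -0.003], [-0.005, -0.002, -1.0]]
ft_force: [0.2, 0.0, -0.8]
grip_width: 0.0128
[ 0.55692996 -0.00830403  0.203762  ] [-0.98818887  0.15317986  0.0043226 ]
0.1 48 [ 0.5579 -0.0079  0.1053]
0.11 51 [ 0.5581 -0.0074  0.115 ]
0.12 64 [ 0.5582 -0.0077  0.1252]
0.13 144 [ 0.5581 -0.0074  0.1405]
((558.5383911132812, -8.237539291381836), (43.92171859741211, 44.4935302734375), 80.64022827148438)
```

View pics/w4.png

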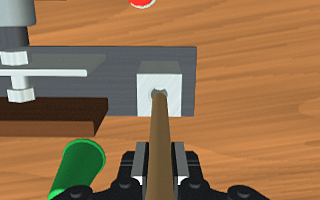

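The crop shows the tip above the hole, centred within about 1 mm. Lowering.

```bash
python3 -m pendant '[[[0,0,-14],0,-1],[[0,0,-14],0,-1],[[0,0,-14],0,-1],[[0,0,0],0,-1]]'
```

```text
time_s: 6.12
position: [0.5565, -0.0083, 0.158]
tool_rot: [[-0.988, 0.153, 0.003], [0.153, 0.988, -0.002], [-0.003, -0.002, -1.0]]
ft_force: [0.1, 0.9, 0.1]
grip_width: 0.0126
```

```bash
python3 -m pendant '[[[0,0,-9],0,-1],[[0,0,-7],0,-1],[[0,0,-3],0,-1],[[0,0,0],0,-1]]'
```

```text
time_s: 6.62
position: [0.5577, -0.0085, 0.1398]
tool_rot: [[-0.988, 0.153, 0.007], [0.153, 0.988, -0.003], [-0.008, -0.002, -1.0]]
ft_force: [0.1, -0.1, -0.5]
grip_width: 0.0123
```

```bash
python3 -m pendant '[[[0,0,0],0,1],[[0,0,0],0,1],[[0,0,0],0,1],[[0,0,0],0,1],[[0,0,0],0,1],[[0,0,0],0,1],[[0,0,30],0,1],[[0,0,40],0,1],[[0,0,40],0,1],[[0,0,20],0,1],[[0,0,0],0,1]]'
python3 - <<'E'
from h import *
im,d,p,Rw,o=snap('wrist'); P=cloud(d,p,Rw,o); save(im,'w5.png'); np.savez('w5.npz',P=P,im=im,o=o,Rw=Rw)
s=env.observe();t=s['position']; print(t,s['time_s'])
c=np.array([.558,-.008])
for lo,hi in [(.085,.1),(.12,.13),(.15,.17),(.17,.19),(.192,.21)]:
    k=(np.hypot(P[...,0]-c[0],P[...,1]-c[1])<.03)&(P[...,2]>lo)&(P[...,2]<hi); X=P[k]; print(lo,len(X),np.median(X,0).round(4) if len(X) else '', np.percentile(X[:,2],95) if len(X) else '')
# stand frame coordinates
a=np.deg2rad(-9.1); R=np.array([[np.cos(a),-np.sin(a)],[np.sin(a),np.cos(a)]])
so=c-R@[0,.14]; print('bolt est',so)
L=(P[...,:2]-so)@R
z=P[...,2]
m=(abs(L[...,1])<.09)&(abs(L[...,0]+.027)<.02)&(z>.096)&(z<.105); print('bracket',m.sum(),cv2.minAreaRect((L[m]*1000).astype(np.float32)))
m=(abs(L[...,1])<.09)&(abs(L[...,0]-.033)<.02)&(z>.086)&(z<.094); print('board',m.sum(),cv2.minAreaRect((L[m]*1000).astype(np.float32)))
m=(abs(L[...,1])<.03)&(abs(L[...,0])<.018)&(z>.06)&(z<.095); print('bolt',m.sum(),L[m].mean(0),L[m].min(0),L[m].max(0),z[m].max())
E
```

```text
time_s: 8.0
position: [0.5568, -0.0083, 0.273]
tool_rot: [[-0.988, 0.153, 0.006], [0.153, 0.988, -0.003], [-0.006, -0.002, -1.0]]
ft_force: [-0.2, 0.2, -0.2]
grip_width: 0.0853
[ 0.55647111 -0.00826889  0.27195521] 8.05
0.085 32 [ 0.5532 -0.0066  0.0931] 0.09987361833472982
0.12 26 [ 0.5537 -0.006   0.1244] 0.12886200847291052
0.15 81 [ 0.5536 -0.006   0.1604] 0.16832560513884579
0.17 110 [ 0.5537 -0.0064  0.1808] 0.18896505322509122
0.192 250 [ 0.5584 -0.0071  0.1995] 0.20078647089390564
bolt est [ 0.53585787 -0.14623793]
bracket 733 ((-26.353078842163086, 0.41483306884765625), (148.93763732910156, 6.433810710906982), 89.83935546875)
board 1688 ((32.92768478393555, -0.05028533935546875), (17.82025909423828, 149.70863342285156), 0.10801117867231369)
bolt 391 [-0.00410436  0.00255157] [-0.01776574 -0.01314782] [0.00678498 0.01263929] 0.08625916620092394
```

View pics/w5.png

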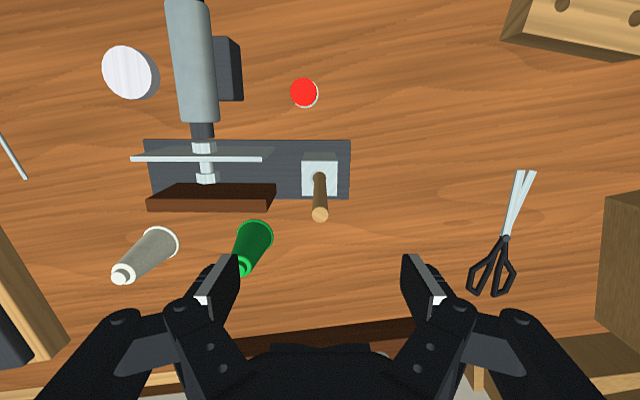

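Rod stands upright in the socket (top at (320,215), height 0.1995 → end at 0.0295, home). Bolt head at (205,177), bracket and board agree with the estimate (0.536, -0.146).

```bash
python3 -m pendant '[[[-5,-34,0],0,1],[[-5,-38,0],0,1],[[-5,-38,0],0,1],[[-5,-28,0],0,1],[[0,0,-40],0,1],[[0,0,-40],0,1],[[0,0,-40],0,1],[[0,0,-20],0,1],[[0,0,0],0,1]]'
python3 - <<'E'
from h import *
im,d,p,Rw,o=snap('wrist'); P=cloud(d,p,Rw,o); save(im,'w6.png')
s=env.observe();t=np.array(s['position']); print(t,s['time_s'],s['tool_rot'][0],s['ft_force'])
a=np.deg2rad(-9.1); R=np.array([[np.cos(a),-np.sin(a)],[np.sin(a),np.cos(a)]]); so=np.array([.5359,-.1462])
L=(P[...,:2]-so)@R; z=P[...,2]
print('tcp in stand',(t[:2]-so)@R)
m=(abs(L[...,1])<.09)&(abs(L[...,0]+.027)<.02)&(z>.096)&(z<.105); print('bracket',m.sum(),np.percentile(L[m],[2,50,98],axis=0))
m=(abs(L[...,1])<.09)&(abs(L[...,0]-.033)<.02)&(z>.086)&(z<.094); print('board',m.sum(),np.percentile(L[m],[2,50,98],axis=0))
E
```

```text
time_s: 9.18
position: [0.5305, -0.1487, 0.1149]
tool_rot: [[-0.988, 0.154, -0.015], [0.154, 0.988, 0.006], [0.015, 0.004, -1.0]]
ft_force: [0.1, 0.5, -0.1]
grip_width: 0.0854
[ 0.5308981  -0.14890475  0.11578927] 9.225 [-0.98803552  0.15366863 -0.01310582] [-0.34010893 -0.13365917 -0.31186591]
tcp in stand [-0.00451116 -0.0034618 ]
bracket 2652 [[-0.0296123  -0.07172219]
 [-0.02723801  0.00089588]
 [-0.02368941  0.07123018]]
board 3830 [[ 0.02430794 -0.05574872]
 [ 0.03192302 -0.0016011 ]
 [ 0.04135364  0.05275381]]
```

View pics/w6.png

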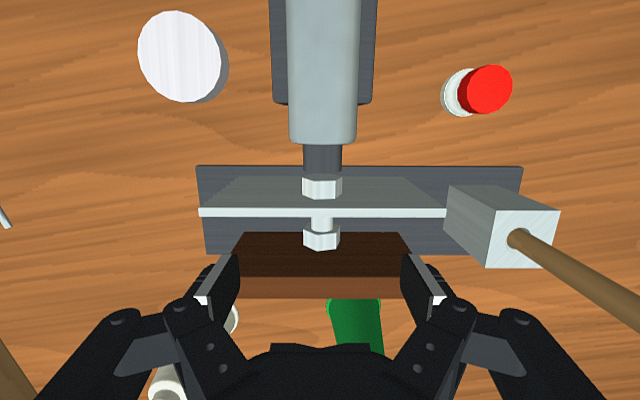

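Bolt head at (321,238) sits centred between the fingers; bracket and board edges match. Correct by (+5,+3) and descend.

```bash
python3 -m pendant '[[[5,3,0],0,1],[[0,0,0],0,1]]'; python3 -m pendant '[[[0,0,-15],0,1],[[0,0,-15],0,1],[[0,0,0],0,1]]'
```

```text
time_s: 9.48
position: [0.5369, -0.1459, 0.1172]
tool_rot: [[-0.988, 0.154, -0.011], [0.154, 0.988, 0.005], [0.011, 0.003, -1.0]]
ft_force: [-0.0, -0.7, -0.0]
grip_width: 0.0854
time_s: 9.85
position: [0.537, -0.1458, 0.0859]
tool_rot: [[-0.988, 0.153, -0.009], [0.153, 0.988, 0.004], [0.01, 0.002, -1.0]]
ft_force: [0.1, 0.7, 0.6]
grip_width: 0.0856
```

```bash
python3 -m pendant '[[[-1,0,-12],0,1],[[0,0,-12],0,1],[[0,0,-8],0,1],[[0,0,0],0,1]]'
```

```text
time_s: 10.35
position: [0.5359, -0.1459, 0.0518]
tool_rot: [[-0.988, 0.153, -0.009], [0.153, 0.988, 0.004], [0.01, 0.002, -1.0]]
ft_force: [-0.0, 0.1, 0.0]
grip_width: 0.0855
```

```bash
python3 -m pendant '[[[0,0,1],0,-1],[[0,0,0],0,-1],[[0,0,0],0,-1],[[0,0,0],0,-1],[[0,0,0],0,-1],[[0,0,0],0,-1],[[0,0,0],0,-1],[[0,0,0],0,-1]]' 60
```

```text
time_s: 11.35
position: [0.5361, -0.148, 0.0542]
tool_rot: [[-0.988, 0.154, -0.008], [0.154, 0.988, -0.0], [0.008, -0.002, -1.0]]
ft_force: [-0.3, -1.7, -0.3]
grip_width: 0.0246
```

```bash
R='[[[0,0,0],0,-1],[[0,0,0],0,-1],[[0,0,0],0,-1],[[0,0,0],0,-1]]'; python3 -m pendant '[[[0,0,0],0,-1],[[0,0,0],0,-1],[[0,0,0],0,-1],[[0,0,0],0,-1],[[0,0,0],0,-1],[[0,0,0],0,-1],[[0,0,0],0,-1],[[0,0,0],0,-1]]'
python3 - <<'E'
from h import *
s=env.observe(); print(s['wrist_torque'],s['ft_force'],s['position'])
E
```

```text
time_s: 12.35
position: [0.5361, -0.148, 0.0542]
tool_rot: [[-0.988, 0.154, -0.008], [0.154, 0.988, -0.001], [0.008, -0.002, -1.0]]
ft_force: [-0.1, -0.5, -1.2]
grip_width: 0.0245
[-0.12435672  0.0223905  -0.00984808] [-0.07887248 -0.4843035  -1.18746639] [ 0.53614851 -0.14801155  0.05420916]
```

```bash
for i in 1 2 3 4; do python3 -m pendant '[[[0,0,0],0,-1],[[0,0,0],0,-1],[[0,0,0],0,-1],[[0,0,0],0,-1],[[0,0,0],0,-1],[[0,0,0],0,-1],[[0,0,0],0,-1],[[0,0,0],0,-1],[[0,0,0],0,-1],[[0,0,0],0,-1],[[0,0,0],0,-1],[[0,0,0],0,-1]]' | grep -v rot; python3 -c "
from h import *
print(env.observe()['wrist_torque'])"; done
```

```text
time_s: 13.85
position: [0.5361, -0.148, 0.0542]
ft_force: [-0.1, -1.8, -0.4]
grip_width: 0.0245
[-0.18360544  0.00827565 -0.08346915]
time_s: 15.35
position: [0.5361, -0.148, 0.0542]
ft_force: [-0.5, -1.2, -0.4]
grip_width: 0.0247
[-0.13824899  0.07461411 -0.06280987]
time_s: 16.85
position: [0.5361, -0.148, 0.0542]
ft_force: [0.4, -0.6, -0.9]
grip_width: 0.0248
[-0.1345486   0.04171582 -0.04509549]
time_s: 18.35
position: [0.5361, -0.148, 0.0542]
ft_force: [-0.2, -1.4, -0.8]
grip_width: 0.0247
[-0.14878686  0.04946955 -0.0513046 ]
```

```bash
for i in 1 2 3 4 5; do python3 -m pendant '[[[0,0,0],0,-1],[[0,0,0],0,-1],[[0,0,0],0,-1],[[0,0,0],0,-1],[[0,0,0],0,-1],[[0,0,0],0,-1],[[0,0,0],0,-1],[[0,0,0],0,-1],[[0,0,0],0,-1],[[0,0,0],0,-1],[[0,0,0],0,-1],[[0,0,0],0,-1]]' | grep -E 'time|width'; python3 -c "
from h import *
print(env.observe()['wrist_torque'])"; done
python3 - <<'E'
from h import *
im,d,p,Rw,o=snap('wrist'); save(cv2.resize(im[140:300,220:580],None,fx=2,fy=2,interpolation=cv2.INTER_CUBIC),'w7.png'); P=cloud(d,p,Rw,o); np.savez('w7.npz',P=P,im=im)
print(env.observe()['position'])
E
```

```text
time_s: 19.85
grip_width: 0.0246
[-0.07450362  0.0237291  -0.05646837]
time_s: 21.35
grip_width: 0.0244
[-0.04035229 -0.00585452 -0.1090594 ]
time_s: 22.85
grip_width: 0.0245
[-0.0535439   0.01161285 -0.02945398]
time_s: 24.35
grip_width: 0.0241
[-0.03694295  0.0426132  -0.04424041]
time_s: 25.85
grip_width: 0.0249
[-0.06109856  0.01618384 -0.10811341]
[ 0.53614678 -0.14799463  0.05418476]
```

View pics/w7.png

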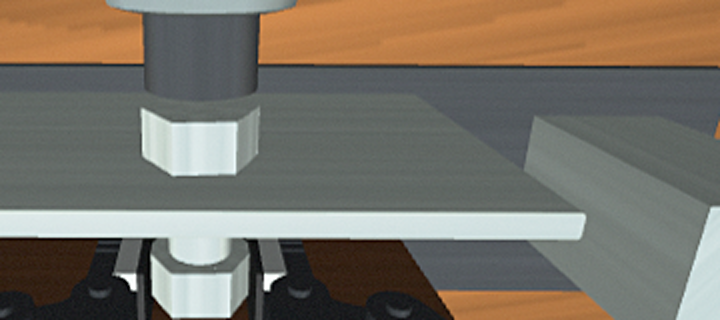

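The head is gripped square between the pads (about (200,285) in the crop). The torque about x fell from -0.15 to -0.05 N m at about 19–20 s, consistent with the nut reaching its stop. Last check on rod and bystanders, then hand in.

```bash
python3 - <<'E'
from h import *
im,d,p,Rw,o=snap('scene'); P=cloud(d,p,Rw,o); z=P[...,2]
for lo,hi in [(.1,.13),(.13,.16),(.16,.18),(.19,.215)]:
    k=(np.hypot(P[...,0]-.558,P[...,1]+.008)<.03)&(z>lo)&(z<hi); X=P[k]; print(lo,len(X),np.median(X,0).round(4) if len(X) else '',X[:,2].max().round(4) if len(X) else '')
D=np.load('scene1.npz'); df=np.abs(im.astype(int)-D['im'].astype(int)).sum(2)>90
for n,(u,v) in dict(cone_w=(237,160),cone_g=(267,197),jar=(352,188),tin=(317,134),driver=(268,102),sciss=(350,330),stub=(477,272)).items():
    print(n,df[v-20:v+20,u-20:u+20].sum())
s=env.observe(); print(s['position'],s['grip_width'],s['time_s'])
E
```

```text
0.1 43 [ 0.5641 -0.0037  0.1157] 0.13
0.13 43 [ 0.5647 -0.0034  0.1457] 0.1596
0.16 32 [ 0.5645 -0.0037  0.1692] 0.1797
0.19 34 [ 0.562  -0.0074  0.1972] 0.2017
cone_w 0
cone_g 0
jar 0
tin 535
driver 475
sciss 0
stub 0
[ 0.53614814 -0.14798306  0.05418758] 0.02457135118267719 25.95
```

```bash
python3 -c "
from rig import ticket
print(ticket.close_job())"
```

```text
the job is handed in; nothing more can be done
None
```

I put the long rod in the socket and let go of it. I then gripped the bolt head in the gap and held it at 60 N for about 15 s. I handed the job in at about 26 s with the head still gripped; no verdict was reported.

- **Rod:** it stands upright. Its top was at 0.1995 m from close by, which puts the lower end about 50 mm below the socket mouth. A final check from the scene camera agreed.
- **Nut:** I could not read `nut_run` directly. The holding torque fell from about 0.15 to about 0.05 N m some 8.5 s after the grip closed, which I take as the nut reaching its stop.
- **Bolt head:** the pads sit square on it, with the opening steady at 24.5 mm and the tool not moving. The grasp point is about 2 mm from its estimated centre.
- **Other objects:** the cones, jar, scissors and short rod look unchanged in the last scene picture. The tin and screwdriver areas did differ from the first picture. I think the arm was blocking the view, since it never went near them, but I did not confirm that with another look.

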